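# Register a lino block off a straightedge set on two stops

## Task

Set up the register board for the next print: lay the steel ruler flat on the board and slide it back until one long edge is home on both back stops at once, pressed firmly on both so that their sprung seat pins go in flush. Then, with the ruler as the fence, slide the lino block along the board until its long side lies flush along the ruler's front edge and its right end is firmly home on the side stop, its seat pin in flush as well; the ruler must still be home on its two stops when you leave. The stops are held only by their thumbscrews, so push gently, never with more than about 2 kg on any of them, and leave the ink tin, the tape roll and the jar where they are.

Things in the scene. Friction and masses are not known exactly. Their poses are not given: they have to be found in the camera images.
- ruler: Steel ruler with a wooden back, the straightedge: 30 mm wide (x), 300 mm long (y), 8 mm thick, 0.09 kg, loose. Starts flat on the worktop left of the board, graduated face up, in front of a hot plate 86 mm high: lift it over that. Origin: centre of its underside; its long edges lie at x = -15 and +15 mm. Either edge may go on the stops.
- block: Lino block: grey lino on a wooden block, 68 mm wide (x), 120 mm long (y), 21 mm high, about 0.16 kg, loose, lino up. Starts flat on the front half of the board. Origin: centre of its underside.
- stop_left: Back left stop, fixed: steel lug 18 mm wide, 13 mm high on a foot with thumbscrew (36 mm long, to +x). Origin: board level under the lug's front (-x) face. From that face a round sleeve, 8 mm across, axis 5 mm over the board, juts out to -x by 4 to 18 mm, screw-set anew each time and not measured: find its flat nose by touch. A 3 mm sprung pin (under 0.1 N) juts from the nose.
- stop_right: Back right stop, fixed: steel lug 18 mm wide, 13 mm high on a foot with thumbscrew (36 mm long, to +x). Origin: board level under the lug's front (-x) face. From that face a round sleeve, 8 mm across, axis 5 mm over the board, juts out to -x by 4 to 18 mm, screw-set anew each time and not measured: find its flat nose by touch. A 3 mm sprung pin (under 0.1 N) juts from the nose.
- stop_side: Side stop, fixed: the same kind of stop near the board's right end, turned so that its sleeve juts to the left (its -x is the board's +y), 4 to 18 mm, not measured either. It stands about 80 mm in front of the back stops' line and meets the block's right end face near its middle when the block lies along the ruler.
- stop_left_pin (a joint): Seat pin in the nose of the left back stop, m: 0 = out, juts 3 mm from the nose; 0.003 = pushed in flush, the work is home on the nose.
- stop_right_pin (a joint): Seat pin in the nose of the right back stop, m: 0 = out, juts 3 mm from the nose; 0.003 = pushed in flush, the work is home on the nose.
- stop_side_pin (a joint): Seat pin in the nose of the side stop, m: 0 = out, juts 3 mm from the nose; 0.003 = pushed in flush, the work is home on the nose.
- board: Register board, fixed: grey laminate on plywood, 260 mm deep (x), 320 mm wide (y), top 12 mm over the worktop. Origin: centre of its underside; +x points to the back, where the two back stops stand, +y to the left.
- ink_tin: Small ink tin, 61 mm across, 88 mm high, a bystander behind the board. Origin: centre of its underside.
- roll: Roll of masking tape lying flat, 89 mm across, 24 mm high, a bystander. Origin: centre of its underside.
- jar: Jar of ink with a grey lid, 62 mm across, 88 mm high, a bystander left of the ruler. Origin: centre of its underside.

How it is judged:
By the outcome, as a careful person would: the job done as asked, in the order asked, and still so for the second after the job is handed in, with the robot touching nothing.
It also fails if it takes over 72 s, if anything falls off the work surface, if the arm or the gripper's body presses on something with over 40 N, if the wrist force passes 120 N, or if a joint passes its speed limit or range.

## Robot

A 7-joint arm with a two-finger parallel gripper is mounted at the origin on a cart in front of the work surface, level with it; the furniture and walls round the work are solid. World frame = base frame: x ahead of the robot, y to its left, z up, the work surface at z = 0. Lengths are in m, angles in rad, forces in N, time in s.
With the tool pointing down it reaches from about 0.4 to 0.85 m from the base axis. Payload 10.4 kg.
Tool frame: the origin (TCP) lies on the centre line of the jaws, within the pads' length; the fingertips stand 11 mm ahead of it and the grasp point (between the pads) lies 8 mm behind it (tip_reach is the distance from the TCP to the fingertips, in m); z points along the fingers, y is the line along which they close (so a half turn about z gives the same grasp; the last joint's range is limited). The gripper opens to 85 mm and grips with 20 to 120 N. Pads are 22 mm wide; open, the fingers measure 114 mm over their backs; the gripper's body (76 mm by 85 mm) begins 54 mm behind the grasp point. The pads swing forward as they close: fully open they stand 13 mm farther back than shut.
Start: joints at [1.201, 0.332, -0.065, 1.46, 0.022, 1.35, -0.088], TCP at [0.212, -0.588, 0.242] pointing down, gripper open.
Joint ranges: [-2.6, 2.6], [-0.5, 2.12], [-1.47, 1.34], [0.16, 2.42], [-1.27, 4.41], [0.06, 2.06], [-2.6, 2.6]. Speed limits (rad/s): [2.22, 2.22, 2.79, 2.79, 3.14, 3.14, 3.14].

## Interface

Orientations are given as a unit quaternion [x, y, z, w].
In Python, from workcell import get_obs, camera, hand_in, tip_reach gives the robot as it stands. The module is installed in compiled form; this text tells all that it offers.
- The arm moves only by the tool move_arm, never from a script. Its argument "plan" is a list of rows, each an object with "delta_pos": the shift along the tool's x, y, z in fractions of the full range, 1 being 0.5 m, a list of three; "turn": the turn, a rotation vector about the tool's x, y, z in a scale on which 1.0 is 2 rad, a list of three; "fingers": the closure, from 0 (fully open) to 1 (shut). A call has 1 to 12 rows; each row is the pose to reach, as a shift and turn from the pose commanded when the call began, along the tool's axes at that moment; what a row does not reach only later rows make up. A row lasts 1/8 s, in which the tool goes at most 62.5 mm and 10.7 degrees, less where a joint would pass 70% of its speed; a pose out of reach is approached as far as the arm can. Shift and turn numbers lie between -1 and 1, and a call with a number outside is refused. A call with a gripper value outside its range is refused whole. The fingers move at their own pace and stop on an object; "force" is the grip in N (left out, the last holds). Time passes only in rows, so rows that repeat a pose let the fingers close. It gives the time, the measured TCP pose, the force, the opening and the grip force at its end, in the units of the state.
- get_obs(): the state, without advancing time (a new reading comes with each control period).
- camera(name): name is "scene" or "top" or "wrist"; returns a dict with "color" (400x640x3 uint8, red, green, blue), "range_z" (400x640 float32, m along the optical axis (not along the pixel's ray), 0 where there is no reading), "fx", "fy", "cx", "cy" (pixels), "R" (3x3) and "t" (3): a world point X has camera coordinates R X + t; the wrist camera has in their place "tool_from_camera" (4x4, takes a point from camera to tool coordinates, whose origin is the TCP and whose axes are the flange's). Camera axes: x right, y down, z forward; pixel columns grow to the right and rows downward; lengths in m; the calibration is good to about 2 mm. A picture is of the moment at which its call begins: read the wrist's pose just before it.
- hand_in(): hands the job in; it is judged then, once.
The state is a dict: "clock": time; "joint_pos": joint angles; "joint_velocities": joint speeds; "tau": joint torques, N m; "position": TCP position; "ee_rot": TCP orientation; "ft_force": force on the tool from outside, world axes, zero at the start; "torque": the same for the moment, N m; "grip_width": opening from 0.0 (shut) to 1.0 (fully open); "grasp_force": force on a finger pad.
Only numpy, scipy, OpenCV 4.12 (cv2) and the standard library are available. Lean on these libraries where they do the work, as an engineer would, in place of code of your own. Each camera call takes 0.05 s, during which the arm holds its last target. There are 200 camera calls.

## Working session

There is one attempt and no reset: what is moved stays moved. The work goes in short steps, Python scripts to look and compute and a tool call to move; the robot and the scene stay as the last step left them, time stands still between calls to the robot, and variables do not carry over. Pictures are saved under pics/ and viewed, at most 10 in all, crops included, and the job is handed in when it is done.

Besides the shell and the picture viewer there is one more tool, called as name(argument=value, ...) on one line, values as JSON. move_arm: Moves the arm, as the interface text tells. Its arguments: {"type":"object","properties":{"plan":{"type":"array","items":{"type":"object","properties":{"delta_pos":{"type":"array","items":{"type":"number"}},"turn":{"type":"array","items":{"type":"number"}},"fingers":{"type":"number"}}}},"force":{"type":"number"}},"required":["plan"]}

```bash
mkdir -p pics; cat > h.py <<'E'
import numpy as np, cv2
from workcell import get_obs, camera, hand_in, tip_reach
def save(c,n): cv2.imwrite('pics/'+n,cv2.cvtColor(c['color'],cv2.COLOR_RGB2BGR))
def pts(c):
    v,u=np.mgrid[:400,:640]; z=c['range_z']
    P=np.stack([(u-c['cx'])/c['fx']*z,(v-c['cy'])/c['fy']*z,z],-1)
    return (P-c['t'])@c['R']   # R^T (P - t)
E
python3 - <<'E'
from h import *
np.set_printoptions(precision=4,suppress=True)
print(get_obs(),tip_reach)
for n in('top','scene'):
    c=camera(n); save(c,n+'.png'); np.save(n+'_w.npy',pts(c)); np.save(n+'_c.npy',c['color']); print(c['R'],c['t'],c['fx'])
E
```

```text
{'clock': 0.0, 'joint_pos': array([ 1.2014,  0.3328, -0.0647,  1.461 ,  0.0216,  1.3498, -0.0885]), 'joint_velocities': array([-0.0001, -0.0016,  0.0005, -0.0006, -0.0003,  0.0006, -0.0003]), 'tau': array([ -0.0011, -62.5444,   0.0485, -39.1606,   0.0163,   0.0098,
        -0.    ]), 'position': array([ 0.2123, -0.5875,  0.2415]), 'ee_rot': array([ 0.985 ,  0.1726, -0.0001, -0.0007]), 'ft_force': array([-0.5466, -0.8326,  0.5951]), 'torque': array([0.012 , 0.0023, 0.0057]), 'grasp_force': 0.0, 'grip_width': 0.9996894642888093} 0.011
[[ 0.0181 -0.9998  0.002 ]
 [-0.9873 -0.0182 -0.1576]
 [ 0.1576  0.0009 -0.9875]] [-0.0052  0.5757  1.0295] 378.6105271755556
[[-0.7704 -0.6374  0.0115]
 [-0.4752  0.5621 -0.6769]
 [ 0.425  -0.527  -0.736 ]] [0.4356 0.307  1.2316] 398.12095298562076
```

View pics/top.png

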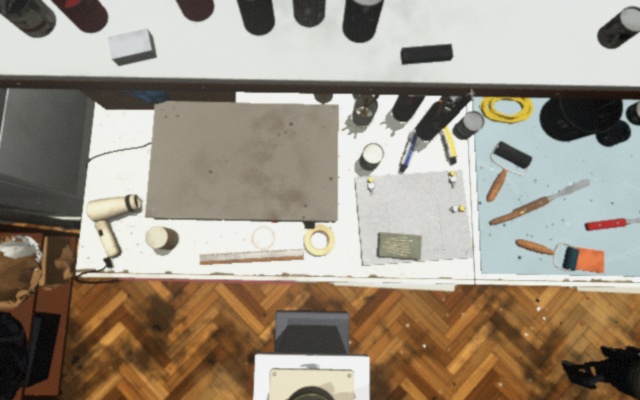

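View pics/scene.png

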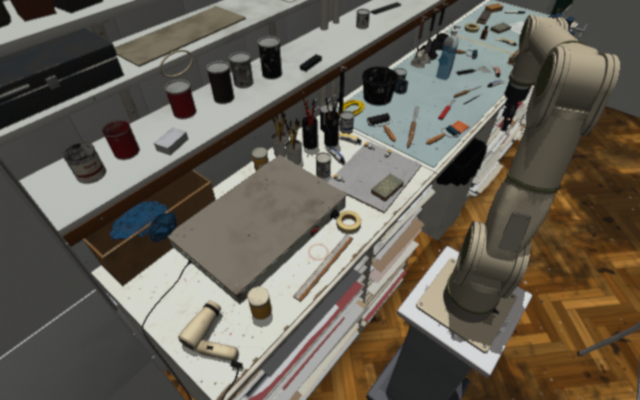

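Top view: ruler at px (200–303, 250–262), block (378–421, 233–260), back stops (371,185) and (452,178), side stop (458,208), board spanning (357–473, 170–265), roll (319,240), jar (160,238), tin (372,155). Scene view agrees.

```bash
python3 - <<'E'
from h import *
np.set_printoptions(precision=4,suppress=True)
W=np.load('top_w.npy');C=np.load('top_c.npy').astype(int)
def box(n,u0,u1,v0,v1,zl,zh):
    P=W[v0:v1,u0:u1].reshape(-1,3);c=C[v0:v1,u0:u1].reshape(-1,3)
    m=(P[:,2]>zl)&(P[:,2]<zh);Q=P[m]
    r=cv2.minAreaRect(Q[:,:2].astype(np.float32)*1000)
    print(n,m.sum(),Q.mean(0),r,Q[:,2].min(),Q[:,2].max())
    return Q
box('ruler',196,308,246,268,.005,.02)
box('block',372,428,228,264,.024,.05)
box('board',350,480,165,268,.007,.018)
for n,b in dict(L=(364,378,174,192),R=(445,460,168,188),S=(448,470,202,215)).items():
    Q=box(n,*b,.02,.08); print(Q[Q[:,2]>Q[:,2].max()-.01])
box('roll',300,340,222,258,.015,.04)
box('jar',140,182,222,255,.07,.1)
box('tin',358,388,140,175,.07,.1)
box('plate',145,340,100,222,.07,.1)
for u,v in((330,262),(240,270),(190,262),(345,250)): print(W[v,u])
E
```

```text
ruler 1073 [0.4199 0.1807 0.0088] ((420.6745910644531, 177.19802856445312), (57.036258697509766, 316.3418273925781), 1.0462504625320435) 0.00500133138543718 0.014693184154480631
block 1022 [ 0.4578 -0.2413  0.0333] ((458.2470703125, -241.96351623535156), (119.94208526611328, 68.0251235961914), 86.44801330566406) 0.02496694357525608 0.0389660752753432
board 8498 [ 0.5506 -0.2915  0.0122] ((551.0748291015625, -306.5689697265625), (292.5550842285156, 372.5309753417969), 1.3853682279586792) 0.007019180648988435 0.017999618070154506
L 50 [ 0.6368 -0.1616  0.0253] ((636.1819458007812, -161.51611328125), (38.56455993652344, 15.465643882751465), 1.592726469039917) 0.020170880966173917 0.03063165999785638
[[ 0.655  -0.1577  0.0263]
 [ 0.6547 -0.1605  0.0274]
 [ 0.6555 -0.1639  0.0242]
 [ 0.6517 -0.1547  0.027 ]
 [ 0.6518 -0.1576  0.0268]
 [ 0.6519 -0.1605  0.0268]
 [ 0.6519 -0.1634  0.027 ]
 [ 0.6523 -0.1666  0.0257]
 [ 0.6481 -0.1542  0.03  ]
 [ 0.649  -0.1606  0.0265]
 [ 0.6489 -0.1634  0.027 ]
 [ 0.6489 -0.1663  0.0272]
 [ 0.6458 -0.1547  0.0269]
 [ 0.6462 -0.1578  0.0252]
 [ 0.6457 -0.160
[... 4472 characters left out ...]
3330078, 86.51811218261719), 1.0657596588134766) 0.01642479237179077 0.03011990910125281
jar 440 [0.4659 0.4233 0.0871] ((466.53265380859375, 425.1572265625), (60.08032989501953, 59.66673278808594), 74.75057220458984) 0.07011279205966425 0.09358080809673708
tin 395 [ 0.7105 -0.1591  0.0837] ((710.7822875976562, -159.24951171875), (59.553131103515625, 59.13949966430664), 63.9930305480957) 0.0705629897013628 0.09146859793729331
plate 22056 [0.6821 0.2004 0.086 ] ((692.0497436523438, 212.13888549804688), (548.7762451171875, 347.1064453125), 89.95063781738281) 0.07004275608167673 0.09898582360022468
[ 0.4076 -0.0475  0.0035]
[0.3802 0.2105 0.0031]
[0.4002 0.3549 0.0047]
[ 0.4426 -0.0905  0.0033]
```

```bash
cat >> h.py <<'E'
from scipy.spatial.transform import Rotation as R
def rel(xyz,ang,o=None):
    """world target; ang = world angle (deg) of tool x, tool z down -> delta_pos, turn"""
    o=o or get_obs(); r=R.from_quat(o['ee_rot']); a=np.radians(ang)
    x=np.array([np.cos(a),np.sin(a),0]);z=np.array([0,0,-1.]);T=R.from_matrix(np.c_[x,np.cross(z,x),z])
    return np.round(r.inv().apply(np.array(xyz)-o['position']),4).tolist(),np.round((r.inv()*T).as_rotvec(),3).tolist()
def wpts(c,o):
    v,u=np.mgrid[:400,:640]; z=c['range_z']
    P=np.stack([(u-c['cx'])/c['fx']*z,(v-c['cy'])/c['fy']*z,z],-1); M=c['tool_from_camera']
    return R.from_quat(o['ee_rot']).apply((P@M[:3,:3].T+M[:3,3]).reshape(-1,3)).reshape(P.shape)+o['position']
E
python3 - <<'E'
from h import *
np.set_printoptions(precision=4,suppress=True)
c=camera('wrist');print(c['tool_from_camera'],c['fx'])
print(rel([.5,-.28,.36],95)); print(rel([.42,-.28,.36],95))
E
```

```text
[[ 0.0003 -0.9549 -0.2968  0.0765]
 [ 1.      0.0003  0.0003 -0.0002]
 [-0.0002 -0.2968  0.9549 -0.1312]
 [ 0.      0.      0.      1.    ]] 339.24367666506697
([0.3751, -0.1916, -0.1181], [-0.001, -0.001, -1.311])
([0.2998, -0.2188, -0.1181], [-0.001, -0.001, -1.311])
```

Units first: shifts go in shares of 0.5 m and turns go in shares of 2 rad. So 0.41 m / 0.5 = 0.82, 0.36 m / 0.5 = 0.72, -1.31 rad / 2 = -0.655.

move_arm(plan=[{"delta_pos":[0.12,-0.06,-0.12],"turn":[0,0,-0.1]},{"delta_pos":[0.24,-0.12,-0.22],"turn":[0,0,-0.2]},{"delta_pos":[0.36,-0.2,-0.22],"turn":[0,0,-0.3]},{"delta_pos":[0.48,-0.26,-0.22],"turn":[0,0,-0.375]},{"delta_pos":[0.6,-0.32,-0.22],"turn":[0,0,-0.45]},{"delta_pos":[0.72,-0.4,-0.22],"turn":[0,0,-0.55]},{"delta_pos":[0.82,-0.48,-0.22],"turn":[0,0,-0.655]},{"delta_pos":[0.82,-0.48,-0.22],"turn":[0,0,-0.655]},{"delta_pos":[0.82,-0.48,-0.22],"turn":[0,0,-0.655]},{"delta_pos":[0.82,-0.48,-0.22],"turn":[0,0,-0.655]},{"delta_pos":[0.82,-0.48,-0.22],"turn":[0,0,-0.655]}])

```text
validation failed for argument at $.pl...
```

```bash
python3 - <<'E'
from h import *
np.set_printoptions(precision=4,suppress=True)
o=get_obs();print(o['position'],o['ee_rot'],o['joint_pos'],abs(o['joint_velocities']).max())
c=camera('wrist');save(c,'w1.png');np.save('w1_w.npy',wpts(c,o));np.save('w1_c.npy',c['color'])
E
```

```text
[ 0.2123 -0.5876  0.2417] [ 0.985   0.1725 -0.0001 -0.0005] [ 1.2014  0.3327 -0.0647  1.4607  0.0216  1.3499 -0.0885] 0.0036850127334022015
```

View pics/w1.png

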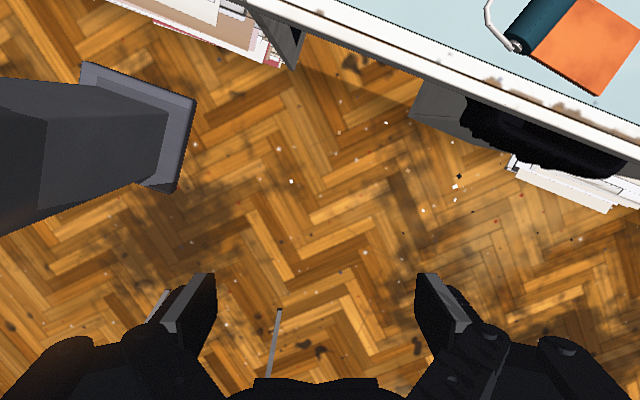

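The call was refused (fingers value probably needed in each row); this picture only shows floor and the gripper fingers at the bottom (215,275)/(415,275).

In the tool's units: 0.41 m / 0.5 = 0.82, -0.13 m / 0.5 = -0.26, -1.31 rad / 2 = -0.655.

move_arm(plan=[{"delta_pos":[0.12,-0.06,-0.12],"turn":[0,0,-0.1],"fingers":0},{"delta_pos":[0.24,-0.12,-0.22],"turn":[0,0,-0.2],"fingers":0},{"delta_pos":[0.36,-0.2,-0.22],"turn":[0,0,-0.3],"fingers":0},{"delta_pos":[0.48,-0.26,-0.22],"turn":[0,0,-0.375],"fingers":0},{"delta_pos":[0.6,-0.32,-0.22],"turn":[0,0,-0.45],"fingers":0},{"delta_pos":[0.72,-0.4,-0.22],"turn":[0,0,-0.55],"fingers":0},{"delta_pos":[0.82,-0.48,-0.22],"turn":[0,0,-0.655],"fingers":0},{"delta_pos":[0.82,-0.48,-0.22],"turn":[0,0,-0.655],"fingers":0},{"delta_pos":[0.82,-0.48,-0.22],"turn":[0,0,-0.655],"fingers":0},{"delta_pos":[0.82,-0.48,-0.22],"turn":[0,0,-0.655],"fingers":0},{"delta_pos":[0.82,-0.48,-0.22],"turn":[0,0,-0.655],"fingers":0}], force=40)

```text
clock: 1.58
position: [0.5156, -0.2246, 0.3522]
ee_rot: [0.677, 0.736, -0.0, 0.0]
ft_force: [-0.2, -0.0, -0.2]
grip_width: 0.997
grasp_force: 0.0
```

```bash
python3 - <<'E'
from h import *
np.set_printoptions(precision=4,suppress=True)
o=get_obs();print(o['position'],o['ee_rot'],o['joint_pos'],abs(o['joint_velocities']).max())
c=camera('wrist');save(c,'w2.png');np.save('w2_w.npy',wpts(c,o));np.save('w2_c.npy',c['color'])
E
```

```text
[ 0.5156 -0.2246  0.3522] [ 0.6772  0.7358 -0.0004  0.    ] [ 0.7552  0.1954 -0.5011  1.423   0.0942  1.5471  0.3429] 0.004538565209271639
```

View pics/w2.png

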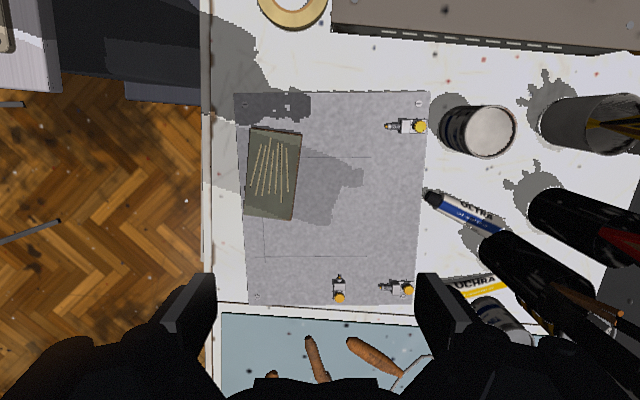

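The board spans px (235–430, 92–305), with image right = +x and down = −y. Left stop is at (405,126), right at (397,287), side at (339,290); the block is at (248–300, 128–220). Next a close crop of the noses and numeric fits.

```bash
python3 - <<'E'
from h import *
np.set_printoptions(precision=4,suppress=True)
W=np.load('w2_w.npy');I=cv2.imread('pics/w2.png')
cr=[I[112:140,375:431],I[273:301,375:431],I[270:305,320:360]]
cr=[cv2.resize(a,None,fx=10,fy=10,interpolation=cv2.INTER_NEAREST) for a in cr]
out=np.zeros((560,1120,3),np.uint8); out[:280,:560]=cr[0];out[280:,:560]=cr[1];out[:350,600:1000]=cr[2]
cv2.imwrite('pics/crop.png',cv2.resize(out,None,fx=.7,fy=.7))
for u0,u1,v0,v1,zl,zh,n in((240,310,120,230,.027,.04,'block'),(232,435,88,270,.006,.018,'board')):
    P=W[v0:v1,u0:u1].reshape(-1,3);P=P[(P[:,2]>zl)&(P[:,2]<zh)];print(n,len(P),P.mean(0),cv2.minAreaRect(P[:,:2].astype(np.float32)*1000))
# board left (y+) edge and front edge by depth step
for u in (260,330,400): 
  col=W[85:125,u]; i=np.where((col[:,2]>.008))[0][0]; print('Ledge',W[85+i,u])
for v in (140,200,250):
  row=W[v,225:260]; i=np.where((row[:,2]>.008))[0][0]; print('Fedge',W[v,225+i])
for v in (150,200,250):
  row=W[v,400:440]; i=np.where((row[:,2]>.008)&(row[:,2]<.016))[0][-1]; print('Bedge',W[v,400+i])
Z=W[...,2]
print((Z[120:132,380:428]*1000).round().astype(int));print(W[126,382:392])
print(W[286,374:388])
E
```

```text
block 4370 [ 0.4581 -0.24    0.033 ] ((457.60980224609375, -242.57449340820312), (119.04974365234375, 68.00004577636719), 86.65841674804688)
board 27707 [ 0.5525 -0.2479  0.0118] ((550.6781616210938, -255.6817626953125), (280.631103515625, 257.39422607421875), 4.840867519378662)
Ledge [ 0.4359 -0.1376  0.0129]
Ledge [ 0.5272 -0.1286  0.0096]
Ledge [ 0.6187 -0.121   0.0113]
Fedge [ 0.4067 -0.2007  0.0129]
Fedge [ 0.4137 -0.2851  0.0128]
Fedge [ 0.4212 -0.3626  0.013 ]
Bedge [ 0.6651 -0.1929  0.0105]
Bedge [ 0.6701 -0.2637  0.0122]
Bedge [ 0.6779 -0.3416  0.0115]
[[ 12  12  12  11   9  13  13  14  12  12  11  12  11  12  11  11  12  11
   10  12  15  22  24  25  25  26  24  24  26  23  24  15  15  16  16  14
   15  14  16  14  14  15  14  15  15  15  15  11]
 [ 12  12  13  13  11  11  12  13  11  11  12  11  11  11  11  11  11  12
   12  12  17  22  24  25  24  24  26  25  25  25  23  16  14  13  13  15
   15  15  21  26  26  25  26  15  16  15  13  11]
 [ 12  12  12  11  10  12  11  11  12  13  11  13  13  11  11  11  11  11
   11  10  18  24  25  25  25  25  25  24  25  24  24  16  1
[... 1806 characters left out ...]
  26  26  27  26  25  25  26  25  16  14  12  -1]]
[[ 0.6014 -0.1659  0.0105]
 [ 0.6027 -0.1658  0.0107]
 [ 0.6041 -0.1657  0.0105]
 [ 0.6043 -0.1654  0.016 ]
 [ 0.6053 -0.1652  0.0177]
 [ 0.6068 -0.1651  0.0172]
 [ 0.6077 -0.165   0.0189]
 [ 0.6086 -0.1648  0.0212]
 [ 0.61   -0.1647  0.0205]
 [ 0.6112 -0.1646  0.0213]]
[[ 0.6232 -0.4077  0.0109]
 [ 0.6243 -0.4065  0.0129]
 [ 0.6261 -0.407   0.0118]
 [ 0.6276 -0.4068  0.0119]
 [ 0.6294 -0.4071  0.0111]
 [ 0.6304 -0.406   0.0129]
 [ 0.6321 -0.406   0.0127]
 [ 0.6333 -0.4051  0.0139]
 [ 0.6338 -0.4028  0.0179]
 [ 0.6355 -0.403   0.0173]
 [ 0.6369 -0.4028  0.0176]
 [ 0.6377 -0.4011  0.0204]
 [ 0.6398 -0.4021  0.0183]
 [ 0.6409 -0.4012  0.0198]]
```

View pics/crop.png

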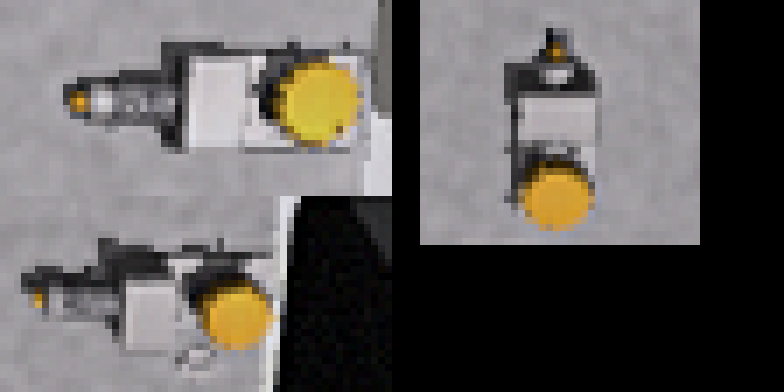

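```bash
python3 - <<'E'
from h import *
print(rel([.5,0,.34],92));print(rel([.44,.24,.3],90))
W=np.load('w2_w.npy');print(W[275:300,339].round(4)[::2])
E
```

```text
([0.2251, 0.0031, 0.0121], [-0.0, 0.001, 0.048])
([0.4693, -0.0368, 0.052], [-0.0, 0.001, 0.083])
[[ 0.5665 -0.3927  0.012 ]
 [ 0.5663 -0.3936  0.0168]
 [ 0.5663 -0.3955  0.0197]
 [ 0.5667 -0.399   0.0196]
 [ 0.5667 -0.401   0.0221]
 [ 0.5667 -0.4026  0.0254]
 [ 0.567  -0.406   0.0254]
 [ 0.5673 -0.409   0.026 ]
 [ 0.5682 -0.4147  0.022 ]
 [ 0.5684 -0.4174  0.0232]
 [ 0.5682 -0.4184  0.0274]
 [ 0.5686 -0.4218  0.0275]
 [ 0.5692 -0.4265  0.0254]]
```

In the tool's units: 0.47 m / 0.5 = 0.94, 0.24 m / 0.5 = 0.48, 0.083 rad / 2 = 0.0415.

move_arm(plan=[{"delta_pos":[0.12,0,0],"turn":[0,0,0.01],"fingers":0},{"delta_pos":[0.24,0,0.02],"turn":[0,0,0.015],"fingers":0},{"delta_pos":[0.36,0,0.02],"turn":[0,0,0.02],"fingers":0},{"delta_pos":[0.48,0,0.04],"turn":[0,0,0.025],"fingers":0},{"delta_pos":[0.6,-0.02,0.06],"turn":[0,0,0.03],"fingers":0},{"delta_pos":[0.72,-0.04,0.08],"turn":[0,0,0.035],"fingers":0},{"delta_pos":[0.84,-0.06,0.1],"turn":[0,0,0.04],"fingers":0},{"delta_pos":[0.94,-0.07,0.1],"turn":[0,0,0.0415],"fingers":0},{"delta_pos":[0.94,-0.07,0.1],"turn":[0,0,0.0415],"fingers":0},{"delta_pos":[0.94,-0.07,0.1],"turn":[0,0,0.0415],"fingers":0},{"delta_pos":[0.94,-0.07,0.1],"turn":[0,0,0.0415],"fingers":0}])

```text
clock: 3.0
position: [0.4421, 0.2407, 0.3022]
ee_rot: [0.707, 0.707, -0.0, 0.0]
ft_force: [0.7, 0.4, 0.4]
grip_width: 0.997
grasp_force: 0.0
```

```bash
python3 - <<'E'
from h import *
np.set_printoptions(precision=4,suppress=True)
o=get_obs();print(o['position'],o['ee_rot'],o['joint_pos'],abs(o['joint_velocities']).max())
c=camera('wrist');save(c,'w3.png');W=wpts(c,o);np.save('w3_w.npy',W);np.save('w3_c.npy',c['color'])
m=((W[...,2]>.0045)&(W[...,2]<.0125)&(W[...,0]<.47)&(W[...,0]>.37)&(W[...,1]>.0)&(W[...,1]<.36)).astype(np.uint8)
m=cv2.morphologyEx(m,cv2.MORPH_OPEN,np.ones((5,5)))
n,l,s,_=cv2.connectedComponentsWithStats(m);k=1+s[1:,4].argmax();P=W[l==k];print(s[k],P.mean(0),cv2.minAreaRect(P[:,:2].astype(np.float32)*1000))
E
```

```text
[0.4421 0.2407 0.3022] [ 0.7072  0.707  -0.0002  0.0003] [ 0.2637  0.1094 -0.9048  1.6423  0.0874  1.4324 -0.6506] 0.008005757102286746
[ 275   96   42  218 4922] [0.4183 0.1957 0.0084] ((419.0975036621094, 180.1475830078125), (30.137163162231445, 299.57647705078125), 4.2106499671936035)
```

View pics/w3.png

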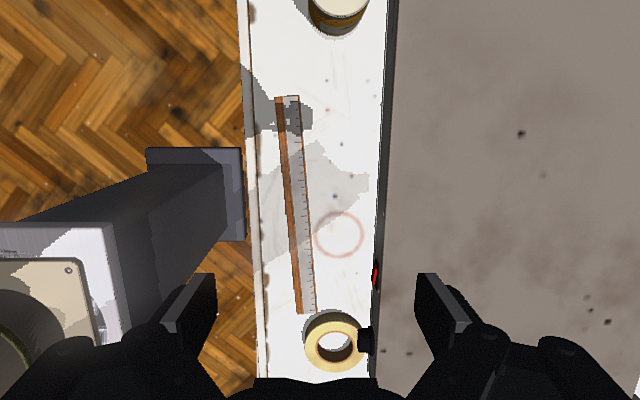

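The ruler is at px (276–317, 96–314) with the roll just below its right end. The fit gives 30.1 × 299.6 mm, z 8 mm, yaw 4.2°, which matches the given size.

```bash
python3 - <<'E'
from h import *
print(rel([.4191,.1801,.06],94.2));print(rel([.4191,.1801,.013],94.2))
E
```

```text
([-0.0607, -0.023, 0.2423], [0.0, 0.001, -0.073])
([-0.0607, -0.023, 0.2893], [0.0, 0.001, -0.073])
```

In the tool's units: 0.289 m / 0.5 = 0.578, -0.0607 m / 0.5 = -0.1214, -0.073 rad / 2 = -0.0365.

move_arm(plan=[{"delta_pos":[-0.06,-0.022,0.1],"turn":[0,0,-0.02],"fingers":0.4},{"delta_pos":[-0.12,-0.046,0.2],"turn":[0,0,-0.0365],"fingers":0.4},{"delta_pos":[-0.1214,-0.046,0.3],"turn":[0,0,-0.0365],"fingers":0.4},{"delta_pos":[-0.1214,-0.046,0.4],"turn":[0,0,-0.0365],"fingers":0.4},{"delta_pos":[-0.1214,-0.046,0.48],"turn":[0,0,-0.0365],"fingers":0.4},{"delta_pos":[-0.1214,-0.046,0.52],"turn":[0,0,-0.0365],"fingers":0.4},{"delta_pos":[-0.1214,-0.046,0.55],"turn":[0,0,-0.0365],"fingers":0.4},{"delta_pos":[-0.1214,-0.046,0.57],"turn":[0,0,-0.0365],"fingers":0.4},{"delta_pos":[-0.1214,-0.046,0.578],"turn":[0,0,-0.0365],"fingers":0.4},{"delta_pos":[-0.1214,-0.046,0.578],"turn":[0,0,-0.0365],"fingers":0.4}])

```text
clock: 4.3
position: [0.4187, 0.1818, 0.0136]
ee_rot: [0.68, 0.733, 0.0, 0.0]
ft_force: [0.2, 0.3, 0.2]
grip_width: 0.599
grasp_force: 0.0
```

```bash
python3 - <<'E'
from h import *
o=get_obs();print(o['position'],o['ft_force'],o['grip_width'],o['joint_pos'])
E
```

```text
[0.41865754 0.18178409 0.01356344] [0.21229473 0.30168691 0.18374702] 0.5994530703963675 [ 0.2226091   0.35596676 -0.8030667   2.07898204  0.34390553  0.8395998
 -0.70681296]
```

In the tool's units: -0.14 m / 0.5 = -0.28, -0.12 m / 0.5 = -0.24.

move_arm(plan=[{"delta_pos":[0,0,0],"turn":[0,0,0],"fingers":0.6},{"delta_pos":[0,0,0],"turn":[0,0,0],"fingers":0.8},{"delta_pos":[0,0,0],"turn":[0,0,0],"fingers":1},{"delta_pos":[0,0,0],"turn":[0,0,0],"fingers":1},{"delta_pos":[0,0,0],"turn":[0,0,0],"fingers":1},{"delta_pos":[0,0,-0.06],"turn":[0,0,0],"fingers":1},{"delta_pos":[0,0,-0.14],"turn":[0,0,0],"fingers":1},{"delta_pos":[0,0,-0.24],"turn":[0,0,0],"fingers":1},{"delta_pos":[0,0,-0.28],"turn":[0,0,0],"fingers":1},{"delta_pos":[0,0,-0.28],"turn":[0,0,0],"fingers":1}], force=50)

```text
clock: 5.55
position: [0.4193, 0.1819, 0.1547]
ee_rot: [0.68, 0.733, 0.001, 0.001]
ft_force: [-0.4, -0.2, -1.5]
grip_width: 0.326
grasp_force: 50.0
```

```bash
python3 - <<'E'
from h import *
np.set_printoptions(precision=4,suppress=True)
o=get_obs();c=camera('wrist');save(c,'w4.png');W=wpts(c,o);z=o['position'][2]
m=((abs(W[...,2]-z)<.03)&(abs(W[...,0]-.42)<.06)&(W[...,1]>o['position'][1]+.025)).astype(np.uint8)
P=W[m>0];print(z,len(P),P.mean(0),cv2.minAreaRect(P[:,:2].astype(np.float32)*1000),P[:,1].max(),np.polyfit(P[:,1],P[:,2],1))
print(rel([.5,-.05,.16],95),rel([.583,-.284,.16],96.2))
E
```

```text
0.1546999873044369 17562 [0.4148 0.2547 0.1487] ((415.1024169921875, 250.17596435546875), (30.165138244628906, 88.72247314453125), 4.280899524688721) 0.2951611509510754 [-0.0007  0.1489]
([-0.2371, 0.0637, -0.0064], [0.001, 0.001, -0.012]) ([-0.4767, 0.1287, -0.0061], [0.001, 0.001, -0.033])
```

In the tool's units: -0.476 m / 0.5 = -0.952, -0.45 m / 0.5 = -0.9, -0.033 rad / 2 = -0.0165.

move_arm(plan=[{"delta_pos":[-0.1,0.03,-0.012],"turn":[0,0,-0.0015],"fingers":1},{"delta_pos":[-0.22,0.06,-0.012],"turn":[0,0,-0.005],"fingers":1},{"delta_pos":[-0.34,0.1,-0.012],"turn":[0,0,-0.005],"fingers":1},{"delta_pos":[-0.46,0.13,-0.012],"turn":[0,0,-0.0075],"fingers":1},{"delta_pos":[-0.58,0.16,-0.012],"turn":[0,0,-0.01],"fingers":1},{"delta_pos":[-0.7,0.2,-0.012],"turn":[0,0,-0.0125],"fingers":1},{"delta_pos":[-0.82,0.23,-0.012],"turn":[0,0,-0.015],"fingers":1},{"delta_pos":[-0.9,0.256,-0.012],"turn":[0,0,-0.0165],"fingers":1},{"delta_pos":[-0.952,0.267,-0.012],"turn":[0,0,-0.0165],"fingers":1},{"delta_pos":[-0.952,0.267,-0.012],"turn":[0,0,-0.0165],"fingers":1},{"delta_pos":[-0.952,0.267,-0.012],"turn":[0,0,-0.0165],"fingers":1}])

```text
clock: 6.98
position: [0.5873, -0.2813, 0.1579]
ee_rot: [0.667, 0.745, -0.0, -0.001]
ft_force: [-0.4, -0.3, -1.1]
grip_width: 0.329
grasp_force: 50.0
```

```bash
python3 - <<'E'
from h import *
np.set_printoptions(precision=4,suppress=True)
o=get_obs();print(o['position'],R.from_quat(o['ee_rot']).as_matrix()[:,0])
c=camera('wrist');save(c,'w5.png');W=wpts(c,o);z=o['position'][2]
m=(abs(W[...,2]-z)<.02)&(abs(W[...,0]-.59)<.06)&(W[...,1]>o['position'][1]+.025)
P=W[m];print(z,len(P),P.mean(0),cv2.minAreaRect(P[:,:2].astype(np.float32)*1000),np.polyfit(P[:,1],P[:,2],1))
print(rel([.588,-.282,.04],96.2),rel([.588,-.282,.0265],96.2))
E
```

```text
[ 0.5873 -0.2813  0.1579] [-0.1099  0.9939  0.0017]
0.157852585021861 17547 [ 0.5802 -0.2087  0.152 ] ((580.642822265625, -213.4402618408203), (30.261337280273438, 89.08572387695312), 6.229738235473633) [0.0021 0.1524]
([-0.001, 0.0005, 0.1184], [-0.001, -0.001, 0.003]) ([-0.0011, 0.0006, 0.1319], [-0.001, -0.001, 0.003])
```

In the tool's units: 0.1315 m / 0.5 = 0.263, 0.04 m / 0.5 = 0.08, -0.001 rad / 2 = -0.0005.

move_arm(plan=[{"delta_pos":[0,0,0.08],"turn":[0,0,0],"fingers":1},{"delta_pos":[0,0,0.16],"turn":[0,-0.0005,0],"fingers":1},{"delta_pos":[-0.002,0,0.21],"turn":[0,-0.0005,0],"fingers":1},{"delta_pos":[-0.002,0,0.24],"turn":[0,-0.0005,0],"fingers":1},{"delta_pos":[-0.002,0,0.256],"turn":[0,-0.0005,0],"fingers":1},{"delta_pos":[-0.002,0,0.262],"turn":[0,-0.0005,0],"fingers":1},{"delta_pos":[-0.002,0,0.263],"turn":[0,-0.0005,0],"fingers":1},{"delta_pos":[-0.002,0,0.263],"turn":[0,-0.0005,0],"fingers":1}])

```text
clock: 8.02
position: [0.5882, -0.2839, 0.0285]
ee_rot: [0.668, 0.745, -0.0, 0.001]
ft_force: [0.6, 0.7, -0.8]
grip_width: 0.33
grasp_force: 50.0
```

In the tool's units: 0.0015 m / 0.5 = 0.003, 0.001 m / 0.5 = 0.002.

move_arm(plan=[{"delta_pos":[0,0,0.002],"turn":[0,0,0],"fingers":1},{"delta_pos":[0,0,0.003],"turn":[0,0,0],"fingers":1},{"delta_pos":[0,0,0.003],"turn":[0,0,0],"fingers":1}])

```text
clock: 8.4
position: [0.5877, -0.2838, 0.0263]
ee_rot: [0.668, 0.745, -0.0, 0.0]
ft_force: [0.3, -0.4, -1.4]
grip_width: 0.326
grasp_force: 50.0
```

In the tool's units: 0.001 m / 0.5 = 0.002, 0.0005 m / 0.5 = 0.001.

move_arm(plan=[{"delta_pos":[0,0,0.001],"turn":[0,0,0],"fingers":1},{"delta_pos":[0,0,0.002],"turn":[0,0,0],"fingers":1},{"delta_pos":[0,0,0.002],"turn":[0,0,0],"fingers":1}])

```text
clock: 8.78
position: [0.5879, -0.2837, 0.0262]
ee_rot: [0.668, 0.745, -0.0, 0.0]
ft_force: [-4.0, 0.9, 6.6]
grip_width: 0.326
grasp_force: 50.9
```

In the tool's units: 0.014 m / 0.5 = 0.028, 0.012 m / 0.5 = 0.024.

move_arm(plan=[{"delta_pos":[0,0,-0.0016],"turn":[0,0,0],"fingers":0.9},{"delta_pos":[0,0,-0.002],"turn":[0,0,0],"fingers":0.55},{"delta_pos":[0,0,-0.002],"turn":[0,0,0],"fingers":0.55},{"delta_pos":[0,0,-0.002],"turn":[0,0,0],"fingers":0.55},{"delta_pos":[0,0.008,-0.002],"turn":[0,0,0],"fingers":0.55},{"delta_pos":[0,0.016,-0.002],"turn":[0,0,0],"fingers":0.55},{"delta_pos":[0,0.024,-0.002],"turn":[0,0,0],"fingers":0.55},{"delta_pos":[0,0.028,-0.002],"turn":[0,0,0],"fingers":0.55},{"delta_pos":[0,0.028,-0.002],"turn":[0,0,0],"fingers":0.55}])

```text
clock: 9.9
position: [0.602, -0.282, 0.0263]
ee_rot: [0.667, 0.745, -0.0, 0.0]
ft_force: [0.6, 0.3, -0.2]
grip_width: 0.449
grasp_force: 0.0
```

```bash
cat > look.py <<'E'
from h import *
import sys
np.set_printoptions(precision=4,suppress=True)
o=get_obs();print(o['position'],R.from_quat(o['ee_rot']).as_matrix()[:,0],o['ft_force'],o['grip_width'])
c=camera('wrist');save(c,sys.argv[1]);W=wpts(c,o);np.save('w_w.npy',W)
m=(abs(W[...,2]-.02)<.004)&(abs(W[...,0]-.6)<.035)&(W[...,1]>o['position'][1]+.03)&(W[...,1]<-.17)
P=W[m];print(len(P),P.mean(0),cv2.minAreaRect(P[:,:2].astype(np.float32)*1000))
E
python3 look.py w6.png
```

```text
[ 0.602  -0.282   0.0263] [-0.109   0.994  -0.0009] [ 0.6167  0.3039 -0.1783] 0.44906582997698563
16928 [ 0.5913 -0.2071  0.0202] ((603.404296875, -211.00474548339844), (63.12368392944336, 82.00880432128906), 0.009536242112517357)
```

In the tool's units: 0.004 m / 0.5 = 0.008, 0.003 m / 0.5 = 0.006.

move_arm(plan=[{"delta_pos":[0,0.002,0],"turn":[0,0,0],"fingers":0.55},{"delta_pos":[0,0.004,0],"turn":[0,0,0],"fingers":0.55},{"delta_pos":[0,0.006,0],"turn":[0,0,0],"fingers":0.55},{"delta_pos":[0,0.008,0],"turn":[0,0,0],"fingers":0.55},{"delta_pos":[0,0.008,0],"turn":[0,0,0],"fingers":0.55}])

```text
clock: 10.58
position: [0.6058, -0.2818, 0.0264]
ee_rot: [0.668, 0.745, -0.0, 0.0]
ft_force: [-0.0, 0.4, -0.3]
grip_width: 0.451
grasp_force: 0.0
```

```bash
python3 look.py w7.png; python3 - <<'E'
import cv2
I=cv2.imread('pics/w7.png');cv2.imwrite('pics/w7b.png',I)
E
```

```text
[ 0.6058 -0.2818  0.0264] [-0.1088  0.9941 -0.0011] [-0.0481  0.3575 -0.2588] 0.4513853516581593
16911 [ 0.5949 -0.2069  0.0202] ((605.1137084960938, -210.87904357910156), (81.74774169921875, 59.6853141784668), 89.95108032226562)
```

View pics/w7.png

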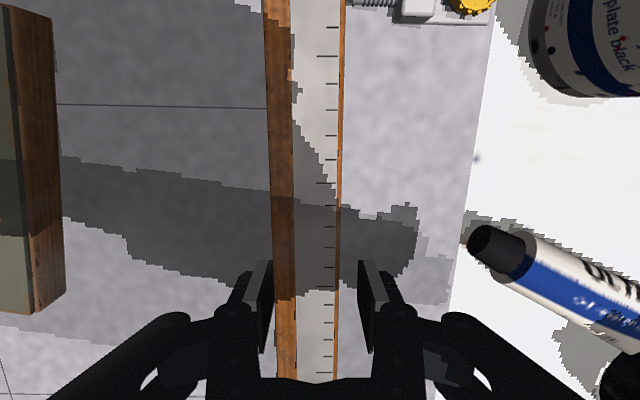

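The view shows the front pad against the ruler's front edge (px 268) and the left sleeve at (350,3) almost touching its back edge (343). I'll continue in small steps.

In the tool's units: 0.002 m / 0.5 = 0.004, 0.0015 m / 0.5 = 0.003.

move_arm(plan=[{"delta_pos":[0,0.001,0],"turn":[0,0,0],"fingers":0.55},{"delta_pos":[0,0.002,0],"turn":[0,0,0],"fingers":0.55},{"delta_pos":[0,0.003,0],"turn":[0,0,0],"fingers":0.55},{"delta_pos":[0,0.004,0],"turn":[0,0,0],"fingers":0.55},{"delta_pos":[0,0.004,0],"turn":[0,0,0],"fingers":0.55}])

```text
clock: 11.25
position: [0.6077, -0.2816, 0.0264]
ee_rot: [0.668, 0.745, -0.0, 0.0]
ft_force: [-0.7, -0.2, 0.0]
grip_width: 0.445
grasp_force: 0.3
```

In the tool's units: 0.001 m / 0.5 = 0.002, 0.0005 m / 0.5 = 0.001.

move_arm(plan=[{"delta_pos":[0,0.001,0],"turn":[0,0,0],"fingers":0.55},{"delta_pos":[0,0.002,0],"turn":[0,0,0],"fingers":0.55},{"delta_pos":[0,0.002,0],"turn":[0,0,0],"fingers":0.55}])

```text
clock: 11.62
position: [0.6083, -0.2816, 0.0263]
ee_rot: [0.668, 0.745, -0.001, 0.0]
ft_force: [-3.8, 0.6, 1.8]
grip_width: 0.45
grasp_force: 1.8
```

In the tool's units: 0.001 m / 0.5 = 0.002, 0.0005 m / 0.5 = 0.001.

move_arm(plan=[{"delta_pos":[0,0.001,0],"turn":[0,0,0],"fingers":0.55},{"delta_pos":[0,0.002,0],"turn":[0,0,0],"fingers":0.55},{"delta_pos":[0,0.002,0],"turn":[0,0,0],"fingers":0.55}])

```text
clock: 12.0
position: [0.6085, -0.2815, 0.0262]
ee_rot: [0.668, 0.744, -0.001, -0.001]
ft_force: [-8.0, 0.7, 5.4]
grip_width: 0.45
grasp_force: 3.9
```

In the tool's units: -0.18 m / 0.5 = -0.36, -0.15 m / 0.5 = -0.3.

move_arm(plan=[{"delta_pos":[0,0.001,0],"turn":[0,0,0],"fingers":0.55},{"delta_pos":[0,0.001,0],"turn":[0,0,0],"fingers":0.55},{"delta_pos":[0,-0.004,0],"turn":[0,0,0],"fingers":0.55},{"delta_pos":[0,-0.011,0],"turn":[0,0,0],"fingers":0.55},{"delta_pos":[0,-0.011,0],"turn":[0,0,0],"fingers":0.55},{"delta_pos":[0,-0.011,-0.02],"turn":[0,0,0],"fingers":0.55},{"delta_pos":[0,-0.011,-0.1],"turn":[0,0,0],"fingers":0.55},{"delta_pos":[0.04,-0.04,-0.2],"turn":[0,0,0],"fingers":0.7},{"delta_pos":[0.1,-0.08,-0.3],"turn":[0,0,0],"fingers":1},{"delta_pos":[0.16,-0.08,-0.36],"turn":[0,0,0],"fingers":1},{"delta_pos":[0.16,-0.08,-0.36],"turn":[0,0,0],"fingers":1}])

```text
clock: 13.38
position: [0.563, -0.2033, 0.2103]
ee_rot: [0.666, 0.746, 0.001, 0.003]
ft_force: [0.5, 0.1, -0.3]
grip_width: 0.005
grasp_force: 0.0
```

```bash
cat > view.py <<'E'
from h import *
import sys
np.set_printoptions(precision=4,suppress=True)
o=get_obs();print(o['clock'],o['position'],R.from_quat(o['ee_rot']).as_matrix()[:,0])
c=camera('wrist');W=wpts(c,o);np.save('w_w.npy',W);np.save('w_c.npy',c['color']);save(c,'cur.png')
M=c['tool_from_camera'];T=R.from_quat(o['ee_rot'])
def px(p):
    q=np.linalg.inv(M)@np.r_[T.inv().apply(np.array(p)-o['position']),1]
    return c['fx']*q[0]/q[2]+c['cx'],c['fy']*q[1]/q[2]+c['cy']
I=cv2.imread('pics/cur.png');t=[]
for p in([.605,-.165,.018],[.630,-.403,.018],[.567,-.395,.018]):
    u,v=map(int,px(p));print(u,v);a=np.zeros((64,64,3),np.uint8);b=I[max(v-32,0):v+32,max(u-32,0):u+32];a[:b.shape[0],:b.shape[1]]=b;t.append(cv2.resize(a,(264,264),interpolation=cv2.INTER_NEAREST))
cv2.imwrite(sys.argv[1],np.hstack(t))
for n,lo,hi,zl,zh in(('block',(.4,-.42),(.62,-.1),.029,.038),('ruler',(.55,-.38),(.66,-.19),.0175,.024)):
    m=((W[...,2]>zl)&(W[...,2]<zh)&(W[...,0]>lo[0])&(W[...,0]<hi[0])&(W[...,1]>lo[1])&(W[...,1]<hi[1])).astype(np.uint8)
    k,l,s,_=cv2.connectedComponentsWithStats(cv2.morphologyEx(m,cv2.MORPH_OPEN,np.ones((5,5))))
    if k<2: continue
    j=1+s[1:,4].argmax();P=W[l==j]
    print(n,len(P),P.mean(0),cv2.minAreaRect(P[:,:2].astype(np.float32)*1000))
E
python3 view.py pics/v1.png
```

```text
13.375 [ 0.563  -0.2033  0.2103] [-0.1128  0.9936 -0.0036]
362 153
351 361
298 350
block 8247 [ 0.4583 -0.2393  0.0331] ((458.0132141113281, -243.0026397705078), (119.48193359375, 67.2420883178711), 86.72792053222656)
ruler 2953 [ 0.6011 -0.2426  0.0203] ((602.0633544921875, -257.6132507324219), (30.11570167541504, 136.7886199951172), 6.141826152801514)
```

View pics/v1.png

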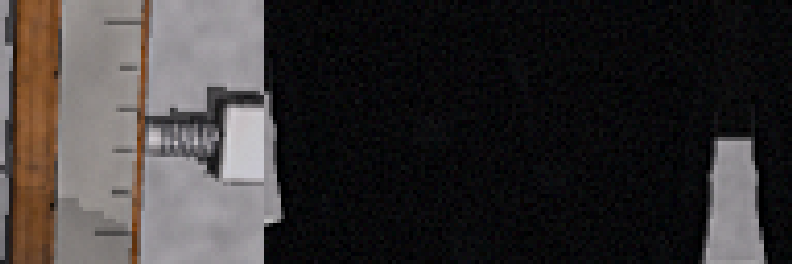

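Left nose is flush on the ruler with its pin in (crop left, px ~145,135); the ruler fits at yaw 6.1°, the expected nose line. Now the block: grip it across its width and slide it close to the ruler.

```bash
python3 - <<'E'
from h import *
for z in (.12,.05,.018): print(rel([.458,-.2428,z],86.7))
E
```

```text
([-0.0256, -0.1077, 0.0879], [0.003, 0.003, 0.168])
([-0.0254, -0.1079, 0.1579], [0.003, 0.003, 0.168])
([-0.0253, -0.108, 0.1899], [0.003, 0.003, 0.168])
```

In the tool's units: 0.189 m / 0.5 = 0.378, -0.108 m / 0.5 = -0.216, 0.168 rad / 2 = 0.084.

move_arm(plan=[{"delta_pos":[-0.02,-0.1,0.04],"turn":[0,0,0.04],"fingers":0},{"delta_pos":[-0.051,-0.216,0.08],"turn":[0.0015,0.0015,0.084],"fingers":0},{"delta_pos":[-0.051,-0.216,0.16],"turn":[0.0015,0.0015,0.084],"fingers":0},{"delta_pos":[-0.051,-0.216,0.22],"turn":[0.0015,0.0015,0.084],"fingers":0},{"delta_pos":[-0.051,-0.216,0.22],"turn":[0.0015,0.0015,0.084],"fingers":0},{"delta_pos":[-0.051,-0.216,0.28],"turn":[0.0015,0.0015,0.084],"fingers":0},{"delta_pos":[-0.051,-0.216,0.33],"turn":[0.0015,0.0015,0.084],"fingers":0},{"delta_pos":[-0.051,-0.216,0.36],"turn":[0.0015,0.0015,0.084],"fingers":0},{"delta_pos":[-0.051,-0.216,0.378],"turn":[0.0015,0.0015,0.084],"fingers":0},{"delta_pos":[-0.051,-0.216,0.378],"turn":[0.0015,0.0015,0.084],"fingers":0}])

```text
clock: 14.68
position: [0.4567, -0.2434, 0.0174]
ee_rot: [0.728, 0.686, -0.0, -0.002]
ft_force: [0.6, 0.3, -0.4]
grip_width: 0.998
grasp_force: 0.0
```

```bash
python3 - <<'E'
from h import *
o=get_obs();print(o['position'],o['ft_force'],o['grip_width'],R.from_quat(o['ee_rot']).as_matrix()[:,0])
E
```

```text
[ 0.45673415 -0.24337673  0.01737177] [ 0.60028303  0.27376392 -0.41951929] 0.9975638549986059 [0.05895852 0.99825882 0.00179631]
```

Close gently on the block.

move_arm(plan=[{"delta_pos":[0,0,0],"turn":[0,0,0],"fingers":0.1},{"delta_pos":[0,0,0],"turn":[0,0,0],"fingers":0.2},{"delta_pos":[0,0,0],"turn":[0,0,0],"fingers":0.4},{"delta_pos":[0,0,0],"turn":[0,0,0],"fingers":0.4},{"delta_pos":[0,0,0],"turn":[0,0,0],"fingers":0.4}], force=25)

```text
clock: 15.3
position: [0.457, -0.2436, 0.018]
ee_rot: [0.728, 0.686, -0.0, -0.001]
ft_force: [-1.9, 1.0, 6.5]
grip_width: 0.792
grasp_force: 28.0
```

```bash
python3 - <<'E'
from h import *
o=get_obs();print(o['position'],R.from_quat(o['ee_rot']).as_matrix()[:,0])
for p in ([.5296,-.3243,.0185],): print(rel(p,96.15))
E
```

```text
[ 0.45699136 -0.24355836  0.01803139] [0.0590456  0.99825478 0.00100946]
([-0.0763, 0.0772, -0.0007], [-0.002, -0.001, -0.166])
```

In the tool's units: 0.0772 m / 0.5 = 0.1544, -0.0763 m / 0.5 = -0.1526, -0.166 rad / 2 = -0.083.

move_arm(plan=[{"delta_pos":[0,0,-0.0014],"turn":[0,0,0],"fingers":0.4},{"delta_pos":[-0.02,0.02,-0.0014],"turn":[0,0,-0.01],"fingers":0.4},{"delta_pos":[-0.04,0.04,-0.0014],"turn":[0,0,-0.0225],"fingers":0.4},{"delta_pos":[-0.06,0.06,-0.0014],"turn":[0,0,-0.035],"fingers":0.4},{"delta_pos":[-0.08,0.08,-0.0014],"turn":[0,0,-0.045],"fingers":0.4},{"delta_pos":[-0.1,0.1,-0.0014],"turn":[0,0,-0.055],"fingers":0.4},{"delta_pos":[-0.12,0.12,-0.0014],"turn":[0,0,-0.0675],"fingers":0.4},{"delta_pos":[-0.14,0.14,-0.0014],"turn":[0,0,-0.08],"fingers":0.4},{"delta_pos":[-0.1526,0.1544,-0.0014],"turn":[0,0,-0.083],"fingers":0.4},{"delta_pos":[-0.1526,0.1544,-0.0014],"turn":[0,0,-0.083],"fingers":0.4},{"delta_pos":[-0.1526,0.1544,-0.0014],"turn":[0,0,-0.083],"fingers":0.4}])

```text
clock: 16.68
position: [0.5305, -0.3252, 0.0181]
ee_rot: [0.668, 0.744, 0.0, -0.0]
ft_force: [1.7, -1.7, 3.9]
grip_width: 0.789
grasp_force: 29.2
```

```bash
python3 - <<'E'
from h import *
o=get_obs();print(o['position'],o['ft_force'],R.from_quat(o['ee_rot']).as_matrix()[:,0])
E
```

```text
[ 0.53045811 -0.32517774  0.01814962] [ 1.71085618 -1.70050277  3.88664568] [-1.06966697e-01  9.94262380e-01  6.66800117e-04]
```

move_arm(plan=[{"delta_pos":[0,0,0],"turn":[0,0,0],"fingers":0.05},{"delta_pos":[0,0,0],"turn":[0,0,0],"fingers":0.05},{"delta_pos":[0,0,0],"turn":[0,0,0],"fingers":0.05},{"delta_pos":[0,0,-0.08],"turn":[0,0,0],"fingers":0.05},{"delta_pos":[0,0,-0.18],"turn":[0,0,0],"fingers":0.5},{"delta_pos":[0.1,0,-0.28],"turn":[0,0,0],"fingers":1},{"delta_pos":[0.2,0,-0.38],"turn":[0,0,0],"fingers":1},{"delta_pos":[0.32,0,-0.46],"turn":[0,0,0],"fingers":1},{"delta_pos":[0.36,0,-0.48],"turn":[0,0,0],"fingers":1},{"delta_pos":[0.36,0,-0.48],"turn":[0,0,0],"fingers":1},{"delta_pos":[0.36,0,-0.48],"turn":[0,0,0],"fingers":1}])

```text
clock: 18.05
position: [0.5103, -0.1462, 0.2576]
ee_rot: [0.668, 0.744, -0.001, -0.002]
ft_force: [-0.2, -1.0, 0.2]
grip_width: -0.0
grasp_force: 0.0
```

```bash
sed -i 's/(.55,-.38),(.66,-.19)/(.54,-.44),(.66,-.12)/' view.py; python3 view.py pics/v2.png; python3 - <<'E'
import numpy as np,cv2
W=np.load('w_w.npy');C=np.load('w_c.npy')
# orange pins
h=cv2.cvtColor(C,cv2.COLOR_RGB2HSV)
m=(h[...,0]>8)&(h[...,0]<22)&(h[...,1]>170)&(h[...,2]>130)
k,l,s,c=cv2.connectedComponentsWithStats(m.astype(np.uint8))
for i in range(1,k):
    P=W[l==i].mean(0)
    if P[1]<-.12 and P[1]>-.45 and P[0]>.5 and P[0]<.7: print(s[i],P.round(4))
E
```

```text
18.05 [ 0.5103 -0.1462  0.2576] [-0.1063  0.9943  0.0017]
396 204
383 375
337 366
block 152 [ 0.5347 -0.373   0.0332] ((534.5569458007812, -372.3885192871094), (14.03170108795166, 21.842235565185547), 6.552432537078857)
ruler 3579 [ 0.5973 -0.2142  0.0202] ((606.3571166992188, -222.7415771484375), (46.520572662353516, 180.25132751464844), 6.076666355133057)
[375 177   3   7  13] [ 0.5764 -0.1389  0.0195]
[374 185   3   6  10] [ 0.5766 -0.1482  0.0196]
[380 185   1   2   2] [ 0.5822 -0.1453  0.0199]
[377 189   2   1   2] [ 0.5802 -0.1497  0.0194]
[380 191   1   1   1] [ 0.583  -0.1513  0.0209]
[375 192   1   1   1] [ 0.5778 -0.1532  0.0202]
[377 192   1   2   2] [ 0.5801 -0.1535  0.0202]
[374 194   3   4   7] [ 0.5782 -0.1573  0.0201]
[379 194   2   1   2] [ 0.5835 -0.1553  0.0188]
[398 201   1   1   1] [ 0.605  -0.1606  0.0208]
[441 202   1   1   1] [ 0.6516 -0.1556  0.0245]
[432 204   1   1   1] [ 0.6427 -0.1593  0.0231]
[443 204   1   1   1] [ 0.6536 -0.1573  0.0262]
[377 253   1   2   2] [ 0.5922 -0.2272  0.019 ]
[370 271   4   7  14] [ 0.5891 -0.2541  0.0197]
[368 286   7  30  71] [ 0.5951 -0.2936  0.0197]
[373 287   1   1   1] [ 0.5945 -0.2717  0.0192]
[372 294   1   1   1] [ 0.5942 -0.2802  0.0212]
[368 310   1   2   2] [ 0.5932 -0.3046  0.0198]
[373 314   2   2   3] [ 0.6008 -0.3094  0.0197]
```

View pics/v2.png

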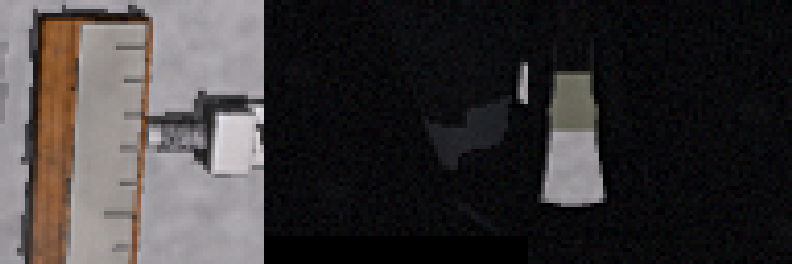

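Left stop still flush; the gripper hides the rest (one picture left, kept for the end). Next I'll push the block towards the ruler with shut fingers, tips tilted forward so the contact stays low.

```bash
python3 - <<'E'
from h import *
o=get_obs();print(o['position'])
for p in ([.4658,-.3315,.10],[.4658,-.3315,.027]): print(rel(p,96.15))
E
```

```text
[ 0.5101667  -0.14670794  0.25715731]
([-0.1795, -0.063, 0.157], [-0.004, -0.002, -0.002])
([-0.1796, -0.0627, 0.23], [-0.004, -0.002, -0.002])
```

In the tool's units: 0.229 m / 0.5 = 0.458, -0.063 m / 0.5 = -0.126, -0.002 rad / 2 = -0.001.

move_arm(plan=[{"delta_pos":[-0.1,-0.1,0.04],"turn":[-0.025,0,0],"fingers":1},{"delta_pos":[-0.2,-0.126,0.1],"turn":[-0.05,0,0],"fingers":1},{"delta_pos":[-0.3,-0.126,0.18],"turn":[-0.077,-0.001,0],"fingers":1},{"delta_pos":[-0.36,-0.126,0.26],"turn":[-0.077,-0.001,0],"fingers":1},{"delta_pos":[-0.36,-0.126,0.34],"turn":[-0.077,-0.001,0],"fingers":1},{"delta_pos":[-0.36,-0.126,0.4],"turn":[-0.077,-0.001,0],"fingers":1},{"delta_pos":[-0.36,-0.126,0.44],"turn":[-0.077,-0.001,0],"fingers":1},{"delta_pos":[-0.36,-0.126,0.458],"turn":[-0.077,-0.001,0],"fingers":1},{"delta_pos":[-0.36,-0.126,0.458],"turn":[-0.077,-0.001,0],"fingers":1}])

```text
clock: 19.23
position: [0.4659, -0.331, 0.028]
ee_rot: [0.667, 0.741, 0.056, 0.05]
ft_force: [-0.1, -0.1, 1.4]
grip_width: -0.001
grasp_force: 0.0
```

```bash
cat > f.py <<'E'
from h import *
np.set_printoptions(precision=4,suppress=True)
o=get_obs();m=R.from_quat(o['ee_rot']).as_matrix();n=np.array([.9943,.1071,0]);t=np.array([-.1071,.9943,0])
print(o['clock'],o['position'],'Fn %.2f Ft %.2f Fz %.2f'%(o['ft_force']@n,o['ft_force']@t,o['ft_force'][2]))
# push along normal / length, in tool axes
print('n',m.T@n,'t',m.T@t,'up',m.T@[0,0,1])
E
python3 f.py
```

```text
19.225 [ 0.4659 -0.331   0.028 ] Fn -0.14 Ft -0.04 Fz 1.38
n [0.0012 0.9888 0.1496] t [ 1.     -0.0014  0.0011] up [ 0.0013  0.1496 -0.9887]
```

In the tool's units: 0.034 m / 0.5 = 0.068, 0.032 m / 0.5 = 0.064.

move_arm(plan=[{"delta_pos":[0,0.01,0.002],"turn":[0,0,0],"fingers":1},{"delta_pos":[0,0.02,0.003],"turn":[0,0,0],"fingers":1},{"delta_pos":[0,0.028,0.004],"turn":[0,0,0],"fingers":1},{"delta_pos":[0,0.036,0.0054],"turn":[0,0,0],"fingers":1},{"delta_pos":[0,0.042,0.0064],"turn":[0,0,0],"fingers":1},{"delta_pos":[0,0.048,0.0072],"turn":[0,0,0],"fingers":1},{"delta_pos":[0,0.054,0.0082],"turn":[0,0,0],"fingers":1},{"delta_pos":[0,0.06,0.009],"turn":[0,0,0],"fingers":1},{"delta_pos":[0,0.064,0.0096],"turn":[0,0,0],"fingers":1},{"delta_pos":[0,0.068,0.0102],"turn":[0,0,0],"fingers":1},{"delta_pos":[0,0.068,0.0102],"turn":[0,0,0],"fingers":1}])

```text
clock: 20.6
position: [0.501, -0.327, 0.0289]
ee_rot: [0.666, 0.742, 0.056, 0.051]
ft_force: [0.1, -0.0, 0.1]
grip_width: 0.002
grasp_force: 0.0
```

```bash
python3 f.py; python3 view.py pics/x.png|tail -2
```

```text
20.6 [ 0.501  -0.327   0.0289] Fn 0.14 Ft -0.04 Fz 0.08
n [0.0002 0.9886 0.1511] t [ 1.0001 -0.0003  0.0002] up [ 0.0002  0.151  -0.9885]
20.6 [ 0.501  -0.327   0.0289] [-0.1069  0.9943  0.0002]
618 -93Traceback (most recent call last):
  File "view.py", line 12, in <module>
    u,v=map(int,px(p));print(u,v);a=np.zeros((64,64,3),np.uint8);b=I[max(v-32,0):v+32,max(u-32,0):u+32];a[:b.shape[0],:b.shape[1]]=b;t.append(cv2.resize(a,(264,264),interpolation=cv2.INTER_NEAREST))
                                                                                                        ~^^^^^^^^^^^^^^^^^^^^^^^^^
ValueError: could not broadcast input array from shape (339,54,3) into shape (64,54,3)
```

In the tool's units: 0.0065 m / 0.5 = 0.013, 0.0055 m / 0.5 = 0.011.

move_arm(plan=[{"delta_pos":[0,0.004,0.0006],"turn":[0,0,0],"fingers":1},{"delta_pos":[0,0.008,0.0012],"turn":[0,0,0],"fingers":1},{"delta_pos":[0,0.011,0.0016],"turn":[0,0,0],"fingers":1},{"delta_pos":[0,0.013,0.002],"turn":[0,0,0],"fingers":1},{"delta_pos":[0,0.013,0.002],"turn":[0,0,0],"fingers":1}])

```text
clock: 21.28
position: [0.5075, -0.3264, 0.0289]
ee_rot: [0.666, 0.742, 0.056, 0.051]
ft_force: [-0.4, -0.4, 0.0]
grip_width: -0.002
grasp_force: 0.2
```

move_arm(plan=[{"delta_pos":[0,0.002,0.0003],"turn":[0,0,0],"fingers":1},{"delta_pos":[0,0.004,0.0006],"turn":[0,0,0],"fingers":1},{"delta_pos":[0,0.004,0.0006],"turn":[0,0,0],"fingers":1}])

```text
clock: 21.65
position: [0.5095, -0.3262, 0.0289]
ee_rot: [0.666, 0.742, 0.056, 0.051]
ft_force: [0.0, -0.9, -0.4]
grip_width: -0.001
grasp_force: 0.3
```

```bash
python3 f.py; python3 - <<'E'
from h import *
o=get_obs();c=camera('wrist');W=wpts(c,o);np.save('w_w.npy',W);save(c,'cur.png')
n=np.array([.9943,.1071,0]);t=np.array([-.1071,.9943,0])
m=(W[...,2]>.029)&(W[...,2]<.037)&(W[...,0]>.47)&(W[...,0]<.6)&(W[...,1]>-.4)&(W[...,1]<-.26)
P=W[m];print(len(P),'block n',(np.percentile(P@n,[1,99])).round(4),'t max',np.percentile(P@t,99.5).round(4))
m=(W[...,2]>.018)&(W[...,2]<.023)&(W[...,0]>.54)&(W[...,0]<.66)&(W[...,1]>-.4)&(W[...,1]<-.18)
P=W[m];print(len(P),'ruler n',(np.percentile(P@n,[1,99])).round(4))
E
```

```text
21.65 [ 0.5095 -0.3262  0.0289] Fn -0.08 Ft -0.91 Fz -0.43
n [0.0004 0.9886 0.1509] t [ 1.0001 -0.0004  0.    ] up [ 0.0001  0.1509 -0.9885]
25987 block n [0.4697 0.5518] t max -0.3199
18018 ruler n [0.5555 0.5853]
```

In the tool's units: 0.0025 m / 0.5 = 0.005, 0.0004 m / 0.5 = 0.0008.

move_arm(plan=[{"delta_pos":[0,0.002,0.0003],"turn":[0,0,0],"fingers":1},{"delta_pos":[0,0.004,0.0006],"turn":[0,0,0],"fingers":1},{"delta_pos":[0,0.005,0.0008],"turn":[0,0,0],"fingers":1},{"delta_pos":[0,0.005,0.0008],"turn":[0,0,0],"fingers":1}])

```text
clock: 22.2
position: [0.5118, -0.326, 0.0288]
ee_rot: [0.666, 0.742, 0.056, 0.05]
ft_force: [-2.0, 0.2, 1.0]
grip_width: 0.0
grasp_force: 0.9
```

In the tool's units: 0.001 m / 0.5 = 0.002, 0.0005 m / 0.5 = 0.001.

move_arm(plan=[{"delta_pos":[0,0.001,0.0002],"turn":[0,0,0],"fingers":1},{"delta_pos":[0,0.002,0.0003],"turn":[0,0,0],"fingers":1},{"delta_pos":[0,0.002,0.0003],"turn":[0,0,0],"fingers":1}])

```text
clock: 22.58
position: [0.5122, -0.3261, 0.0288]
ee_rot: [0.667, 0.742, 0.056, 0.05]
ft_force: [-5.4, -0.3, 4.0]
grip_width: -0.002
grasp_force: 2.9
```

In the tool's units: 0.0005 m / 0.5 = 0.001, 0.0001 m / 0.5 = 0.0002.

move_arm(plan=[{"delta_pos":[0,0.001,0.0002],"turn":[0,0,0],"fingers":1},{"delta_pos":[0,0.001,0.0002],"turn":[0,0,0],"fingers":1}])

```text
clock: 22.82
position: [0.5122, -0.3261, 0.0287]
ee_rot: [0.667, 0.742, 0.056, 0.05]
ft_force: [-8.4, 0.2, 4.7]
grip_width: -0.001
grasp_force: 3.9
```

```bash
python3 - <<'E'
from h import *
o=get_obs();r=R.from_quat(o['ee_rot']);a=np.radians(96.15)
x=np.array([np.cos(a),np.sin(a),0]);z=np.array([0,0,-1.]);T=R.from_matrix(np.c_[x,np.cross(z,x),z])*R.from_rotvec([0,-.15,0])
for p in([.49,-.328,.029],[.49,-.328,.09],[.554,-.236,.09],[.554,-.236,.0275]): print(r.inv().apply(np.array(p)-o['position']).round(4))
print((r.inv()*T).as_rotvec().round(4))
E
```

```text
[ 0.0005 -0.022  -0.0037]
[ 0.0005 -0.0129 -0.064 ]
[ 0.0852  0.0596 -0.053 ]
[0.0852 0.0503 0.0088]
[ 0.149  -0.1501 -0.0123]
```

In the tool's units: 0.085 m / 0.5 = 0.17, -0.064 m / 0.5 = -0.128, -0.15 rad / 2 = -0.075.

move_arm(plan=[{"delta_pos":[0,-0.008,-0.002],"turn":[0,0,0],"fingers":1},{"delta_pos":[0,-0.044,-0.008],"turn":[0,0,0],"fingers":1},{"delta_pos":[0,-0.036,-0.06],"turn":[0,0,0],"fingers":1},{"delta_pos":[0,-0.026,-0.128],"turn":[0,0,0],"fingers":1},{"delta_pos":[0.08,0.04,-0.12],"turn":[0.035,-0.035,-0.003],"fingers":1},{"delta_pos":[0.17,0.12,-0.106],"turn":[0.0745,-0.075,-0.006],"fingers":1},{"delta_pos":[0.17,0.12,-0.106],"turn":[0.0745,-0.075,-0.006],"fingers":1},{"delta_pos":[0.17,0.112,-0.06],"turn":[0.0745,-0.075,-0.006],"fingers":1},{"delta_pos":[0.17,0.104,-0.01],"turn":[0.0745,-0.075,-0.006],"fingers":1},{"delta_pos":[0.17,0.101,0.012],"turn":[0.0745,-0.075,-0.006],"fingers":1},{"delta_pos":[0.17,0.1006,0.017],"turn":[0.0745,-0.075,-0.006],"fingers":1},{"delta_pos":[0.17,0.1006,0.017],"turn":[0.0745,-0.075,-0.006],"fingers":1}])

```text
clock: 24.32
position: [0.5553, -0.236, 0.0287]
ee_rot: [0.666, 0.742, -0.049, 0.057]
ft_force: [-1.4, -0.6, -0.1]
grip_width: -0.002
grasp_force: 0.0
```

```bash
python3 f.py
```

```text
24.325 [ 0.5553 -0.236   0.0287] Fn -1.42 Ft -0.48 Fz -0.09
n [0.0002 1.     0.0028] t [ 0.9888  0.0002 -0.1498] up [-0.1498  0.0028 -0.9887]
```

In the tool's units: -0.02 m / 0.5 = -0.04, -0.017 m / 0.5 = -0.034.

move_arm(plan=[{"delta_pos":[-0.008,0,0.0012],"turn":[0,0,0],"fingers":1},{"delta_pos":[-0.016,0,0.0024],"turn":[0,0,0],"fingers":1},{"delta_pos":[-0.022,0,0.0034],"turn":[0,0,0],"fingers":1},{"delta_pos":[-0.028,0,0.0042],"turn":[0,0,0],"fingers":1},{"delta_pos":[-0.034,0,0.0052],"turn":[0,0,0],"fingers":1},{"delta_pos":[-0.04,0,0.006],"turn":[0,0,0],"fingers":1},{"delta_pos":[-0.04,0,0.006],"turn":[0,0,0],"fingers":1}])

```text
clock: 25.2
position: [0.5572, -0.2563, 0.028]
ee_rot: [0.666, 0.742, -0.049, 0.057]
ft_force: [-0.9, 0.1, -0.9]
grip_width: 0.001
grasp_force: 0.0
```

In the tool's units: -0.002 m / 0.5 = -0.004, -0.001 m / 0.5 = -0.002.

move_arm(plan=[{"delta_pos":[-0.002,0,0.0003],"turn":[0,0,0],"fingers":1},{"delta_pos":[-0.004,0,0.0006],"turn":[0,0,0],"fingers":1},{"delta_pos":[-0.004,0,0.0006],"turn":[0,0,0],"fingers":1}])

```text
clock: 25.58
position: [0.5574, -0.258, 0.028]
ee_rot: [0.666, 0.742, -0.049, 0.056]
ft_force: [-0.3, 0.4, -0.6]
grip_width: 0.003
grasp_force: 0.3
```

In the tool's units: -0.0015 m / 0.5 = -0.003, -0.001 m / 0.5 = -0.002.

move_arm(plan=[{"delta_pos":[-0.002,0,0.0003],"turn":[0,0,0],"fingers":1},{"delta_pos":[-0.003,0,0.0004],"turn":[0,0,0],"fingers":1},{"delta_pos":[-0.003,0,0.0004],"turn":[0,0,0],"fingers":1}])

```text
clock: 25.95
position: [0.5575, -0.2595, 0.0281]
ee_rot: [0.666, 0.742, -0.049, 0.057]
ft_force: [0.3, 0.6, -1.0]
grip_width: -0.004
grasp_force: 0.2
```

In the tool's units: -0.002 m / 0.5 = -0.004, -0.001 m / 0.5 = -0.002.

move_arm(plan=[{"delta_pos":[-0.002,0,0.0003],"turn":[0,0,0],"fingers":1},{"delta_pos":[-0.004,0,0.0006],"turn":[0,0,0],"fingers":1},{"delta_pos":[-0.004,0,0.0006],"turn":[0,0,0],"fingers":1}])

```text
clock: 26.32
position: [0.5577, -0.2616, 0.0281]
ee_rot: [0.666, 0.742, -0.049, 0.057]
ft_force: [0.2, 0.1, -0.1]
grip_width: 0.001
grasp_force: 0.1
```

In the tool's units: -0.001 m / 0.5 = -0.002, 0.00015 m / 0.5 = 0.0003.

move_arm(plan=[{"delta_pos":[-0.002,0,0.0003],"turn":[0,0,0],"fingers":1},{"delta_pos":[-0.002,0,0.0003],"turn":[0,0,0],"fingers":1}])

```text
clock: 26.58
position: [0.5579, -0.2625, 0.0281]
ee_rot: [0.666, 0.742, -0.049, 0.057]
ft_force: [0.4, 0.8, -0.1]
grip_width: 0.004
grasp_force: 0.2
```

In the tool's units: -0.001 m / 0.5 = -0.002, 0.00015 m / 0.5 = 0.0003.

move_arm(plan=[{"delta_pos":[-0.002,0,0.0003],"turn":[0,0,0],"fingers":1},{"delta_pos":[-0.002,0,0.0003],"turn":[0,0,0],"fingers":1}])

```text
clock: 26.82
position: [0.558, -0.2635, 0.0281]
ee_rot: [0.666, 0.742, -0.049, 0.056]
ft_force: [-0.8, 0.8, -0.2]
grip_width: -0.003
grasp_force: 0.3
```

In the tool's units: -0.001 m / 0.5 = -0.002, 0.00015 m / 0.5 = 0.0003.

move_arm(plan=[{"delta_pos":[-0.002,0,0.0003],"turn":[0,0,0],"fingers":1},{"delta_pos":[-0.002,0,0.0003],"turn":[0,0,0],"fingers":1}])

```text
clock: 27.08
position: [0.5581, -0.264, 0.028]
ee_rot: [0.666, 0.742, -0.049, 0.056]
ft_force: [-1.0, 3.6, 1.1]
grip_width: -0.0
grasp_force: 1.7
```

In the tool's units: -0.001 m / 0.5 = -0.002, 0.00015 m / 0.5 = 0.0003.

move_arm(plan=[{"delta_pos":[-0.002,0,0.0003],"turn":[0,0,0],"fingers":1},{"delta_pos":[-0.002,0,0.0003],"turn":[0,0,0],"fingers":1}])

```text
clock: 27.32
position: [0.5581, -0.2641, 0.028]
ee_rot: [0.666, 0.742, -0.049, 0.056]
ft_force: [-2.1, 6.8, 3.4]
grip_width: 0.001
grasp_force: 3.5
```

```bash
python3 f.py; cat > b.py <<'E'
from h import *
o=get_obs();c=camera('wrist');W=wpts(c,o);np.save('w_w.npy',W);save(c,'cur.png')
n=np.array([.9943,.1071,0]);t=np.array([-.1071,.9943,0])
m=(W[...,2]>.029)&(W[...,2]<.037)&(W[...,0]>.47)&(W[...,0]<.6)&(W[...,1]>-.42)&(W[...,1]<-.24)
P=W[m]@np.c_[n,t]; r=cv2.minAreaRect(P.astype(np.float32)*1000);print(len(P),'block n',np.percentile(P[:,0],[1,99]).round(4),'t',np.percentile(P[:,1],[.5,99.5]).round(4),r)
m=(W[...,2]>.018)&(W[...,2]<.023)&(W[...,0]>.54)&(W[...,0]<.66)&(W[...,1]>-.44)&(W[...,1]<-.13)
P=W[m]@np.c_[n,t];m=P[:,0]<.59
for lo in np.arange(-.46,-.18,.03):
    s=P[m&(P[:,1]>lo)&(P[:,1]<lo+.03)]
    if len(s)>40: print('ruler t %.3f'%lo,len(s),np.percentile(s[:,0],[2,98]).round(4))
E
python3 b.py
```

```text
27.325 [ 0.5581 -0.2641  0.028 ] Fn -1.36 Ft 6.99 Fz 3.38
n [-0.001   1.      0.0016] t [ 0.989   0.0012 -0.1481] up [-0.1481  0.0015 -0.989 ]
1165 block n [0.4999 0.5544] t [-0.375  -0.3092] ((530.4038696289062, -339.3614196777344), (47.991519927978516, 60.526397705078125), 32.53960037231445)
ruler t -0.400 108 [0.5787 0.5856]
ruler t -0.370 269 [0.5584 0.5857]
ruler t -0.340 3724 [0.5233 0.5849]
ruler t -0.310 4419 [0.5565 0.585 ]
ruler t -0.280 5866 [0.5565 0.585 ]
ruler t -0.250 8387 [0.5565 0.5877]
ruler t -0.220 2097 [0.5564 0.585 ]
```

```bash
python3 - <<'E'
from h import *
o=get_obs();r=R.from_quat(o['ee_rot']);a=np.radians(96.15)
x=np.array([np.cos(a),np.sin(a),0]);z=np.array([0,0,-1.]);T=R.from_matrix(np.c_[x,np.cross(z,x),z])*R.from_rotvec([-.15,0,0])
n=np.array([.9943,.1071,0]);t=np.array([-.1071,.9943,0]);k=np.array([0,0,1])
for p in(.525*n-.308*t+.028*k,.525*n-.305*t+.09*k,.45*n-.36*t+.095*k,.455*n-.395*t+.09*k,.455*n-.395*t+.028*k): print(r.inv().apply(np.array(p)-o['position']).round(4))
print((r.inv()*T).as_rotvec().round(4))
E
```

```text
[ 0.0142 -0.0016 -0.0022]
[ 0.008  -0.0015 -0.0639]
[-0.0471 -0.0766 -0.0608]
[-0.081  -0.0716 -0.0507]
[-0.0718 -0.0717  0.0106]
[-0.1482  0.1484  0.0122]
```

In the tool's units: -0.081 m / 0.5 = -0.162, -0.008 m / 0.5 = -0.016, -0.148 rad / 2 = -0.074.

move_arm(plan=[{"delta_pos":[0.006,0,0],"turn":[0,0,0],"fingers":1},{"delta_pos":[0.028,-0.002,-0.004],"turn":[0,0,0],"fingers":1},{"delta_pos":[0.024,-0.002,-0.06],"turn":[0,0,0],"fingers":1},{"delta_pos":[0.016,-0.002,-0.128],"turn":[0,0,0],"fingers":1},{"delta_pos":[-0.04,-0.08,-0.126],"turn":[-0.035,0.035,0.003],"fingers":1},{"delta_pos":[-0.094,-0.152,-0.122],"turn":[-0.074,0.074,0.006],"fingers":1},{"delta_pos":[-0.162,-0.144,-0.102],"turn":[-0.074,0.074,0.006],"fingers":1},{"delta_pos":[-0.158,-0.144,-0.06],"turn":[-0.074,0.074,0.006],"fingers":1},{"delta_pos":[-0.15,-0.144,-0.016],"turn":[-0.074,0.074,0.006],"fingers":1},{"delta_pos":[-0.144,-0.144,0.014],"turn":[-0.074,0.074,0.006],"fingers":1},{"delta_pos":[-0.144,-0.144,0.021],"turn":[-0.074,0.074,0.006],"fingers":1},{"delta_pos":[-0.144,-0.144,0.021],"turn":[-0.074,0.074,0.006],"fingers":1}])

```text
clock: 28.88
position: [0.4947, -0.3455, 0.0287]
ee_rot: [0.666, 0.742, 0.055, 0.051]
ft_force: [0.1, 0.2, -0.0]
grip_width: -0.002
grasp_force: 0.0
```

In the tool's units: 0.0165 m / 0.5 = 0.033, 0.014 m / 0.5 = 0.028.

move_arm(plan=[{"delta_pos":[0,0.01,0.0016],"turn":[0,0,0],"fingers":1},{"delta_pos":[0,0.02,0.003],"turn":[0,0,0],"fingers":1},{"delta_pos":[0,0.028,0.0042],"turn":[0,0,0],"fingers":1},{"delta_pos":[0,0.033,0.005],"turn":[0,0,0],"fingers":1},{"delta_pos":[0,0.033,0.005],"turn":[0,0,0],"fingers":1}])

```text
clock: 29.5
position: [0.5112, -0.3436, 0.0283]
ee_rot: [0.666, 0.742, 0.055, 0.051]
ft_force: [-0.6, -0.3, 0.3]
grip_width: -0.0
grasp_force: 0.0
```

```bash
python3 f.py
```

```text
29.5 [ 0.5112 -0.3436  0.0283] Fn -0.64 Ft -0.24 Fz 0.29
n [0.0004 0.9888 0.1498] t [ 1.     -0.0001 -0.0018] up [-0.0018  0.1498 -0.9887]
```

In the tool's units: 0.002 m / 0.5 = 0.004, 0.001 m / 0.5 = 0.002.

move_arm(plan=[{"delta_pos":[0,0.002,0.0003],"turn":[0,0,0],"fingers":1},{"delta_pos":[0,0.004,0.0006],"turn":[0,0,0],"fingers":1},{"delta_pos":[0,0.004,0.0006],"turn":[0,0,0],"fingers":1}])

```text
clock: 29.88
position: [0.513, -0.3435, 0.0283]
ee_rot: [0.666, 0.742, 0.055, 0.051]
ft_force: [-0.2, -1.1, -0.1]
grip_width: -0.001
grasp_force: 0.0
```

In the tool's units: 0.001 m / 0.5 = 0.002, 0.0005 m / 0.5 = 0.001.

move_arm(plan=[{"delta_pos":[0,0.001,0.0002],"turn":[0,0,0],"fingers":1},{"delta_pos":[0,0.002,0.0003],"turn":[0,0,0],"fingers":1},{"delta_pos":[0,0.002,0.0003],"turn":[0,0,0],"fingers":1}])

```text
clock: 30.25
position: [0.5136, -0.3435, 0.0282]
ee_rot: [0.667, 0.742, 0.055, 0.051]
ft_force: [-3.3, -0.2, 2.0]
grip_width: -0.004
grasp_force: 1.5
```

move_arm(plan=[{"delta_pos":[0,0.001,0.0002],"turn":[0,0,0],"fingers":1},{"delta_pos":[0,0.002,0.0003],"turn":[0,0,0],"fingers":1},{"delta_pos":[0,0.002,0.0003],"turn":[0,0,0],"fingers":1}])

```text
clock: 30.62
position: [0.514, -0.3436, 0.0282]
ee_rot: [0.667, 0.742, 0.055, 0.05]
ft_force: [-7.3, 0.9, 5.7]
grip_width: 0.002
grasp_force: 3.8
```

```bash
python3 - <<'E'
from h import *
o=get_obs();print(o['position'])
for p in([.49,-.34,.03],[.49,-.34,.1],[.56,-.3,.25]): print(rel(p,96.15))
E
```

```text
[ 0.51395521 -0.34359313  0.02818518]
([0.0061, -0.0229, -0.0053], [0.148, 0.002, -0.001])
([0.006, -0.0126, -0.0745], [0.148, 0.002, -0.001])
([0.0381, 0.0826, -0.212], [0.148, 0.002, -0.001])
```

In the tool's units: -0.212 m / 0.5 = -0.424, 0.06 m / 0.5 = 0.12, 0.148 rad / 2 = 0.074.

move_arm(plan=[{"delta_pos":[0,-0.008,-0.0014],"turn":[0,0,0],"fingers":1},{"delta_pos":[0,-0.046,-0.01],"turn":[0,0,0],"fingers":1},{"delta_pos":[0,-0.036,-0.08],"turn":[0,0,0],"fingers":1},{"delta_pos":[0.012,-0.024,-0.16],"turn":[0.025,0,0],"fingers":0.5},{"delta_pos":[0.04,0.04,-0.26],"turn":[0.05,0,0],"fingers":0},{"delta_pos":[0.06,0.12,-0.34],"turn":[0.074,0.001,0],"fingers":0},{"delta_pos":[0.076,0.166,-0.424],"turn":[0.074,0.001,0],"fingers":0},{"delta_pos":[0.076,0.166,-0.424],"turn":[0.074,0.001,0],"fingers":0},{"delta_pos":[0.076,0.166,-0.424],"turn":[0.074,0.001,0],"fingers":0},{"delta_pos":[0.076,0.166,-0.424],"turn":[0.074,0.001,0],"fingers":0}])

```text
clock: 31.88
position: [0.5595, -0.3005, 0.2488]
ee_rot: [0.669, 0.743, 0.0, -0.0]
ft_force: [0.5, -0.5, -0.1]
grip_width: 0.999
grasp_force: 0.0
```

```bash
python3 b.py; python3 - <<'E'
import cv2
I=cv2.imread('cur.png');I=cv2.imread('pics/cur.png') if I is None else I
cv2.imwrite('pics/fin.png',cv2.resize(I[20:320,220:460],None,fx=2,fy=2,interpolation=cv2.INTER_NEAREST)[:600])
E
```

```text
6559 block n [0.4893 0.5545] t [-0.4522 -0.3347] ((521.9415893554688, -393.2831726074219), (119.50460815429688, 67.77699279785156), 89.92281341552734)
ruler t -0.460 611 [0.5344 0.5851]
ruler t -0.430 645 [0.5572 0.5852]
ruler t -0.400 683 [0.5575 0.5853]
ruler t -0.370 740 [0.5574 0.5853]
ruler t -0.340 857 [0.5256 0.585 ]
ruler t -0.310 863 [0.5565 0.5853]
ruler t -0.280 942 [0.5565 0.585 ]
ruler t -0.250 1063 [0.5565 0.5873]
ruler t -0.220 841 [0.5563 0.5849][ WARN:0@0.021] global loadsave.cpp:275 findDecoder imread_('cur.png'): can't open/read file: check file path/integrity
```

View pics/fin.png

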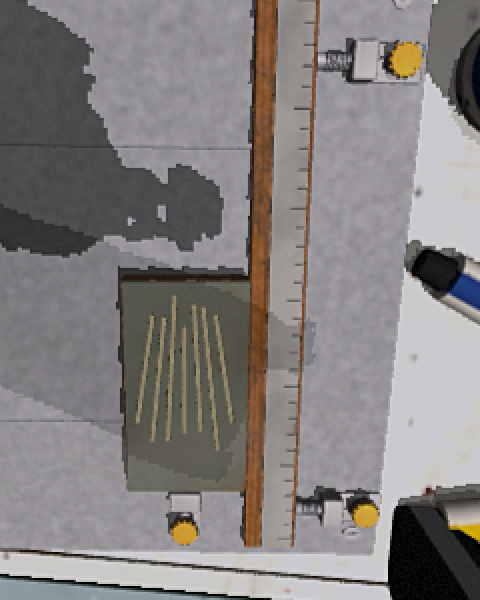

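The final picture shows the ruler's back edge on both noses, at (318,60) and (298,507), with no pin showing. The block's long side lies along the ruler's front edge (x≈248) and its right end is at the side stop (185,492). The fit agrees: block parallel to the ruler within 0.1°, end at t = −0.453, the nose position.

```bash
python3 -c "
from h import *
print(hand_in())"
```

```text
the job is handed in; nothing more can be done
None
```

The job is handed in, and the verdict was not shown. By touch and the last picture, the ruler is home on both back stops (pushed with about 8 N) and the block lies flush along it, its right end home on the side stop (about 7 N). No pin shows in that picture, though the side stop's nose is hidden under the block. It took 32 s of the 72 s, and nothing went near the tin, roll or jar.

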